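# Put the blade box away in the drawer it is blocking

## Robot

A 6-joint arm with a two-finger parallel gripper is mounted at the origin on a cart in front of the work surface, level with it; the furniture and walls round the work are solid. World frame = base frame: x ahead of the robot, y to its left, z up, the work surface at z = 0. Lengths are in m, angles in rad, forces in N, time in s.
With the tool pointing down it reaches from about 0.425 to 0.95 m from the base axis. Payload 3.5 kg.
Tool frame: the origin (TCP) lies midway between the tips of the shut fingers; the grasp point (between the pads) lies 19 mm behind it; z points along the fingers, y is the line along which they close (so a half turn about z gives the same grasp; the last joint's range is limited). The gripper opens to 85 mm and grips with 20 to 120 N. Pads are 22 mm wide; open, the fingers measure 114 mm over their backs; the gripper's body (76 mm by 85 mm) begins 54 mm behind the grasp point. The pads swing forward as they close: fully open they stand 13 mm farther back than shut.
Start: joints at [1.037, 0.286, 1.577, -0, 1.279, -0.15], TCP at [0.253, 0.626, 0.197] pointing down, gripper open.
Joint ranges: [-2.77, 2.77], [-0.9, 2.22], [0.21, 2.48], [-1.53, 4.67], [0.24, 2.81], [-2.84, 2.84]. Speed limits (rad/s): [2.79, 2.79, 3.14, 3.14, 3.14, 3.14].

## Interface

Orientations are given as a unit quaternion [x, y, z, w].
In Python, from plant import ctrl gives the robot as it stands.
- The arm moves only by the tool move_arm, never from a script. Its argument "plan" is a list of rows, each an object of numbers: "x", "y", "z": the shift along the tool's x, y, z in m; "yaw": the turn about the tool's z in rad; "fingers": the closure, from 0 (fully open) to 1 (shut). In form: [{"x": .., "y": .., "z": .., "yaw": .., "fingers": ..}, ...]. A call has 1 to 5 rows; each row is the pose to reach, as a shift and turn from the pose commanded when the call began, along the tool's axes at that moment; what a row does not reach only later rows make up. A row lasts 1/10 s, in which the tool goes at most 50 mm and 8.59 degrees, less where a joint would pass 70% of its speed; a pose out of reach is approached as far as the arm can. A call with a gripper value outside its range is refused whole. The fingers move at their own pace and stop on an object; "force" is the grip in N (left out, the last holds). Time passes only in rows, so rows that repeat a pose let the fingers close. It gives the time, the measured TCP pose, the force, the opening and the grip force at its end, in the units of the state.
- ctrl.get_state(): the state, without advancing time (a new reading comes with each control period).
- ctrl.read_camera(name): name is "scene" or "side" or "wrist"; returns the picture (384x512x3 uint8, red, green, blue); there is no depth.
- ctrl.camera_model(name): a dict with "intrinsics" (3x3 intrinsics, pixels), "distortion" ([k1, k2, p1, p2, k3] as OpenCV has them; the pictures are not rectified), "cam_to_world" (4x4, takes a point from camera to world coordinates); the wrist camera has in their place "tool_from_camera" (4x4, takes a point from camera to tool coordinates, whose origin is the TCP and whose axes are the flange's). Camera axes: x right, y up, looking along -z (the intrinsics and any distortion apply to the point x, -y, -z); pixel columns grow to the right and rows downward; lengths in m; the calibration is good to about 2 mm. A picture is of the moment at which its call begins: read the wrist's pose just before it. camera_model takes no time and is no camera call.
- ctrl.sign_off(): hands the job in; it is judged then, once.
The state is a dict: "time": time; "qpos": joint angles; "dq": joint speeds; "joint_efforts": joint torques, N m; "eef_pos": TCP position; "tcp_rot": TCP orientation; "contact_force": force on the tool from outside, world axes, zero at the start; "wrist_torque": the same for the moment, N m; "opening": opening from 0.0 (shut) to 1.0 (fully open); "finger_force": force on a finger pad.
Only numpy, scipy, OpenCV 4.12 (cv2) and the standard library are available. Lean on these libraries where they do the work, as an engineer would, in place of code of your own. Each camera call takes 0.05 s, during which the arm holds its last target. There are 200 camera calls.

## Task

The steel blade box is standing in the way of the little wooden chest's drawer. Set it aside, pull the drawer open by its handle, stand the box upright on the floor of the drawer's narrow lane, and push the drawer fully shut. Don't knock the box over, and leave the pots, the cork block and the dropper bottle upright where they are.

Things in the scene. Friction and masses are not known exactly. Their poses are not given: they have to be found in the camera images.
- chest: low wooden chest with one drawer, fixed to the bench: 200 deep (x) x 176 wide (y) x 90 mm high. Origin: centre of its underside; its x axis points into the chest, away from the drawer front, so the drawer opens along the chest's own -x. Closed, the drawer's front face is at x = -100 mm; it is 166 mm wide, z 11 to 78 mm.
- drawer (a joint): opening of the chest's drawer in m: 0 shut, 0.175 fully open against its stop; stiff enough to stay where it is left (about 2 N of friction). It may start a few mm ajar.
- handle (a point): middle of the drawer's handle (moves with it; axes as the chest's): a dark steel bow whose round bar, 10 mm thick, lies along y, 92 mm long between post centres, 42 mm out from the drawer's front face, 58 mm above the bench. 37 mm are free between bar and face, 82 mm between the posts; nothing lies below it.
- lane (a point): floor centre of the drawer's narrow lane (moves with the drawer, axes as the chest's), 20 mm above the bench, 89 mm behind the drawer's front face. The lane, on the drawer's +y side, is 150 mm long (x), 54 wide (y); its walls 48 high, 5 to 6 thick, its front end 14 thick, 58 high. Only what is pulled out from the chest is open above. The 80 mm wide lane beside it holds two marker pens.
- blade_box: plain closed sheet steel box with a lid band, loose, 0.18 kg: 66 (x) x 42 (y) x 50 mm high. Origin: centre of its underside. It starts before the drawer, a 42 mm end towards the handle and 5 to 20 mm from it, so no finger fits there. It fits the lane only with its 66 mm side along it; no finger fits beside its long sides there, so it is held by its ends.
- amber_pot: bystander: round screw-lid pot, 60 mm across, 50 mm high, loose, beside the drawer's way. Origin: centre of its underside.
- navy_pot: bystander: round screw-lid pot with a dark body, 58 mm across, 58 mm high, loose, beside the drawer's way. Origin: centre of its underside.
- cork: bystander: cork sanding block lying flat, 55 (x) x 95 (y) x 35 mm high, loose. Origin: centre of its underside.
- paint_tin: obstacle, fixed: open watercolour tin, 101 (x) x 208 (y) mm, 22 mm high, its raised lid leaning back over its +x side to x = +95 mm and up to 120 mm high. Origin: centre of its underside.
- dropper: bystander: upright bottle with a dropper cap, 34 mm across, 102 mm high, loose and easily tipped. Origin: centre of its underside.
Mind the look-alikes: they are no part of the job. Of the things like the blade_box, leave any that is red; of the rest the larger one is meant.

How it is judged:
By the outcome, as a careful person would: the job done as asked, in the order asked, and still so for the second after the job is handed in, with the robot touching nothing.
It also fails if it takes over 70 s, if anything falls off the work surface, if the arm or the gripper's body presses on something with over 40 N, if the wrist force passes 120 N, or if a joint passes its speed limit or range.

## Working session

There is one attempt and no reset: what is moved stays moved. The work goes in short steps, Python scripts to look and compute and a tool call to move; the robot and the scene stay as the last step left them, time stands still between calls to the robot, and variables do not carry over. Pictures are saved under pics/ and viewed, at most 10 in all, crops included, and the job is handed in when it is done.

Besides the shell and the picture viewer there is one more tool, called after ">>>" in YAML: its name, and indented under it one key for each argument. move_arm: Moves the arm, as the interface text tells. Its arguments: {"type":"object","properties":{"plan":{"type":"array"},"force":{"type":"number"}},"required":["plan"]}

```bash
ls; mkdir -p pics; cat > h.py <<'E'
import numpy as np, cv2
from plant import ctrl
from scipy.spatial.transform import Rotation as R
def ray(name,uv,st=None):
    m=ctrl.camera_model(name); K=np.array(m["intrinsics"]); D=np.array(m["distortion"],float)
    p=cv2.undistortPoints(np.array(uv,float).reshape(-1,1,2),K,D).reshape(-1,2)
    d=np.c_[p[:,0],-p[:,1],-np.ones(len(p))]
    if name=="wrist":
        T=np.eye(4);T[:3,:3]=R.from_quat(st["tcp_rot"]).as_matrix();T[:3,3]=st["eef_pos"];T=T@np.array(m["tool_from_camera"])
    else: T=np.array(m["cam_to_world"])
    return T[:3,3],d@T[:3,:3].T
def onplane(name,uv,z,st=None):
    o,d=ray(name,uv,st); return o+d*((z-o[2])/d[:,2])[:,None]
def snap(name,fn):
    im=ctrl.read_camera(name); cv2.imwrite("pics/"+fn,im[...,::-1]); return im
E
python3 - <<'E'
from h import *
st=ctrl.get_state(); print(st)
a=snap("scene","s0.png");b=snap("side","d0.png")
c=snap("wrist","w0.png")
print(ctrl.camera_model("scene")["cam_to_world"],ctrl.camera_model("side")["cam_to_world"],ctrl.camera_model("wrist"))
E
```

```text
pics
{'time': 0.0, 'qpos': array([ 1.03700841e+00,  2.87250979e-01,  1.57819265e+00, -2.01782653e-05,
        1.27857476e+00, -1.49996943e-01]), 'dq': array([ 0.00088325, -0.00058807, -0.00015452,  0.00049939,  0.0005439 ,
       -0.00141585]), 'joint_efforts': array([-1.32996804e-03, -4.05986953e+01, -2.92622995e+01, -1.94421996e-04,
        5.87987801e-03,  4.62328458e-06]), 'eef_pos': array([0.2523404 , 0.62525967, 0.19578191]), 'tcp_rot': array([ 1.90716924e-01,  9.81644326e-01, -1.14590635e-03, -3.97539661e-04]), 'contact_force': array([-0.1647775 ,  0.21983737,  0.06599587]), 'wrist_torque': array([ 0.00066535, -0.0238401 ,  0.00448368]), 'finger_force': 0.0, 'opening': 0.9969060889852829}
[[ 0.3979284   0.63999048 -0.65731665 -0.2613086 ]
 [-0.91732337  0.26735984 -0.29501956 -0.40074785]
 [-0.01306964  0.72036859  0.6934683   0.93397648]
 [ 0.          0.          0.          1.        ]] [[ 9.99174584e-01 -2.36204271e-02  3.30488307e-02  6.11029226e-01]
 [ 4.06114260e-02  5.62243421e-01 -8.25974000e-01 -1.01984669e+00]
 [ 9.28371018e-04  8.26634388e-01  5.62738595e-01  7.44114647e-01]
 [ 0.00000000e+00  0.00000000e+00  0.00000000e+00  1.00000000e+00]] {'intrinsics': array([[341.5993229 ,   0.        , 256.67913211],
       [  0.        , 341.5993229 , 195.95258484],
       [  0.        ,   0.        ,   1.        ]]), 'distortion': array([0.02384576, 0.        , 0.        , 0.        , 0.        ]), 'tool_from_camera': array([[ 2.42625474e-04,  9.65433842e-01,  2.60648111e-01,
         6.69392887e-02],
       [ 9.99999953e-01, -1.85611349e-04, -2.43354859e-04,
         5.40961631e-04],
       [-1.86563769e-04,  2.60648158e-01, -9.65433842e-01,
        -1.76077597e-01],
       [ 0.00000000e+00,  0.00000000e+00,  0.00000000e+00,
         1.00000000e+00]])}
```

View pics/s0.png

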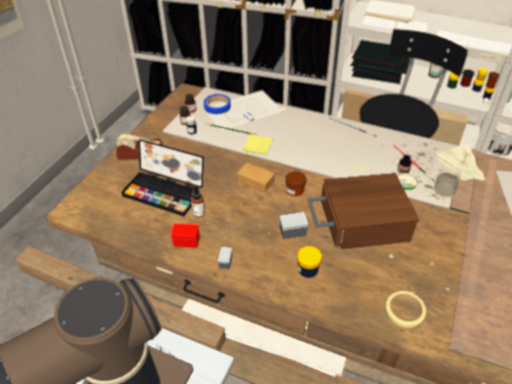

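View pics/d0.png

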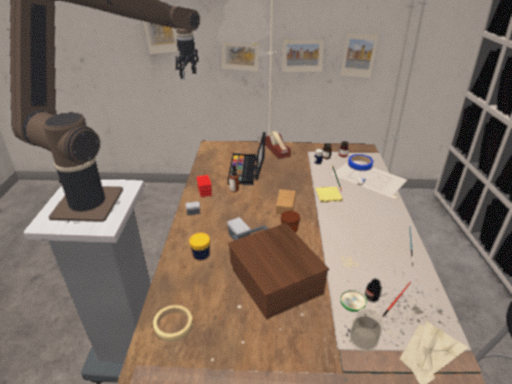

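Scene view: candidates for the box are steel at (293,225) in front of the handle, small steel at (225,257), and red at (185,235). The one at (293,225) is the larger non-red box. The chest is at (370,210) with its handle at (318,212), the amber pot at (295,183), navy at (309,262), cork at (256,177), and the dropper at (198,205). I'll check the choice in a close crop.

```bash
python3 - <<'E'
import cv2
a=cv2.imread("pics/s0.png")[140:290,210:430]; b=cv2.imread("pics/d0.png")[170:320,170:340]
a=cv2.resize(a,(792,540),interpolation=cv2.INTER_CUBIC); cv2.imwrite("pics/c1.png",a)
b=cv2.resize(b,(680,600),interpolation=cv2.INTER_CUBIC); cv2.imwrite("pics/c2.png",b)
E
```

```text
(no output)
```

View pics/c1.png

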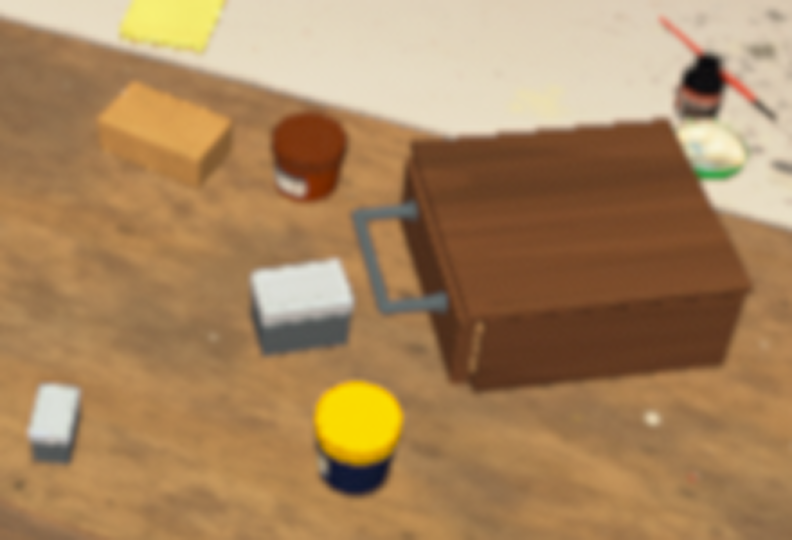

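View pics/c2.png

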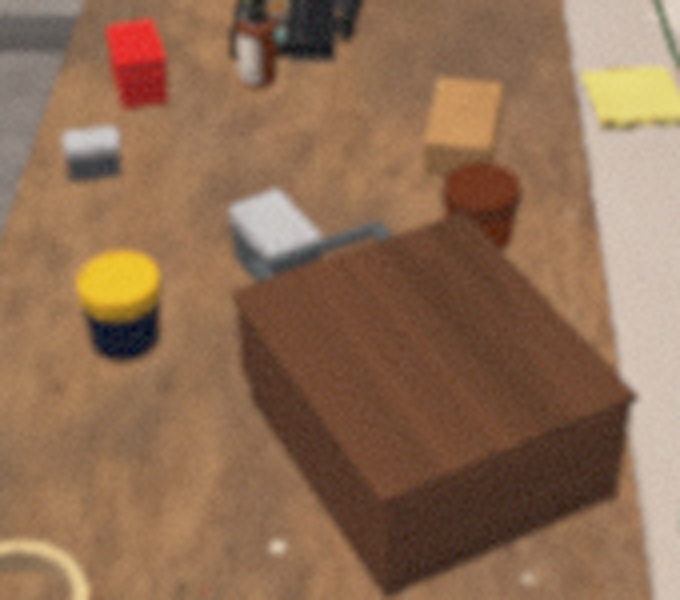

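The crop confirms it: the larger plain steel box with the lid band is at crop (302,300), right before the handle bar (355-385, 215-310), and the small one at (55,420) is the decoy. Next I'll compute positions from the crop pixels.

```bash
cat > m.py <<'E'
from h import *
np.set_printoptions(precision=4,suppress=True)
S=lambda p:np.array(p,float)/3.6+[210,140]-0.36
D=lambda p:np.array(p,float)/4+[170,170]-.375
f=lambda n,p,z:onplane(n,p,z)[:,:2]
print("chest S",f("scene",S([(412,143),(467,319),(750,290),(668,122)]),.09).tolist())
print("chest D",f("side",D([(460,220),(236,297),(388,498),(634,397)]),.09).tolist())
print("box top S",f("scene",S([(251,272),(342,260),(353,307),(262,324)]),.05).tolist())
print("box top D",f("side",D([(277,188),(320,240),(268,262),(230,208)]),.05).tolist())
print("handle S",f("scene",S([(357,215),(383,308)]),.060).tolist())
print("handle D",f("side",D([(270,268),(383,230)]),.060).tolist())
print("amber S",f("scene",S([(310,138)]),.05),"D",f("side",D([(482,187)]),.05))
print("navy S",f("scene",S([(358,414)]),.058),"D",f("side",D([(120,278)]),.058))
print("cork S",f("scene",S([(132,85),(232,125),(205,160),(100,123)]),.035).tolist())
print("cork D",f("side",D([(435,78),(502,82),(492,158),(428,146)]),.035).tolist())
print("small S",f("scene",S([(55,402)]),.035),"D",f("side",D([(92,138)]),.035))
print("drop S",f("scene",[(199,195)],.1),"red",f("scene",[(185,228)],.04))
print("tin S",f("scene",[(124,192),(187,212),(203,155),(140,142)],.022).tolist())
E
python3 m.py
```

```text
chest S [[0.655488918714511, -0.18880458940096312], [0.5036401114255524, -0.2748434445194595], [0.6026835586477619, -0.4450220144810122], [0.7519523744888106, -0.3588339101855508]]
chest D [[0.6597288255120407, -0.19860714059297457], [0.5148349210235176, -0.28342861436157774], [0.6145196858779096, -0.44604403567935036], [0.7592963322236965, -0.36295632558930824]]
box top S [[0.5238493989455952, -0.11409220159538969], [0.5600819606185361, -0.17003486577110555], [0.5200350395064142, -0.19211833321997018], [0.48069347093461884, -0.13917875062610857]]
box top D [[0.5276993995392717, -0.11594801681116984], [0.5627506422737956, -0.17524077669711868], [0.5277448987334084, -0.20088314447761013], [0.49518678021563267, -0.14136057876110042]]
handle S [[0.597954097213256, -0.16778067522929907], [0.5183007577748466, -0.21390223006618836]]
handle D [[0.5308141792907132, -0.21894707708410555], [0.6073273063779654, -0.17447048602531146]]
amber S [[ 0.674  -0.1043]] D [[ 0.68   -0.1084]]
navy S [[ 0.4249 -0.2277]] D [[ 0.4292 -0.2316]]
cork S [[0.6947244130628889, 0.05646493276036085], [0.6805648751981135, -0.03692489069273669], [0.6346221930501614, -0.03277110504157915], [0.6424467199060422, 0.060819732177092134]]
cork D [[0.6472832432120975, 0.060739698804282094], [0.7033841216790246, 0.05701460186245666], [0.690601448662901, -0.05109563038236509], [0.6407694275915521, -0.03716677383947642]]
small S [[ 0.3734 -0.0312]] D [[ 0.3739 -0.0376]]
drop S [[0.4662 0.0834]] red [[0.3983 0.0937]]
tin S [[0.46290808799040667, 0.3306639578806532], [0.46398498552459083, 0.12724259989837378], [0.6933747152241829, 0.20090530619335129], [0.6745497869428887, 0.41726907731150814]]
```

View pics/w0.png

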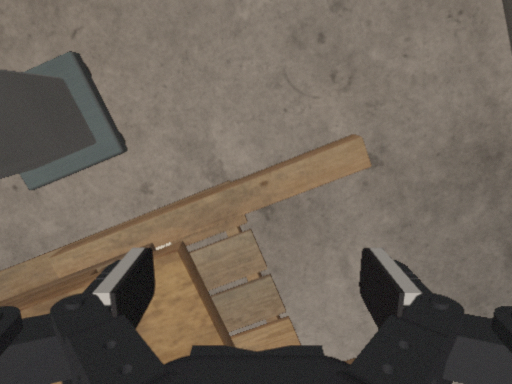

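Wrist view: only bench edge and cart; nothing useful from here. The box is at about (0.525,-0.156), its long axis at about -59°. The chest's inward axis points at about -60°. I'll go over the box with the fingers set across its long sides (tool y at 30°).

>>> move_arm:
  plan:
    - {"x": -0.545, "y": -0.622, "z": -0.05, "yaw": 0.66, "fingers": 0}
    - {"x": -0.545, "y": -0.622, "z": -0.05, "yaw": 0.66, "fingers": 0}
    - {"x": -0.545, "y": -0.622, "z": -0.05, "yaw": 0.66, "fingers": 0}
    - {"x": -0.545, "y": -0.622, "z": -0.05, "yaw": 0.66, "fingers": 0}
    - {"x": -0.545, "y": -0.622, "z": -0.05, "yaw": 0.66, "fingers": 0}

```text
time: 0.65
eef_pos: [0.3349, 0.3884, 0.2121]
tcp_rot: [0.5, 0.866, -0.0, 0.0]
contact_force: [1.4, -0.4, 0.1]
opening: 1.0
finger_force: 0.0
```

>>> move_arm:
  plan:
    - {"x": -0.525, "y": -0.107, "z": -0.04}
    - {"x": -0.525, "y": -0.107, "z": -0.04}
    - {"x": -0.525, "y": -0.107, "z": -0.04}
    - {"x": -0.525, "y": -0.107, "z": -0.04}
    - {"x": -0.525, "y": -0.107, "z": -0.04}

```text
validation failed for argument at $.pl...
```

>>> move_arm:
  plan:
    - {"x": -0.275, "y": -0.057, "z": -0.02}
    - {"x": -0.275, "y": -0.057, "z": -0.02}
    - {"x": -0.275, "y": -0.057, "z": -0.02}
    - {"x": -0.275, "y": -0.057, "z": -0.02}
    - {"x": -0.275, "y": -0.057, "z": -0.02}

```text
validation failed for argument at $.pl...
```

```bash
python3 - <<'E'
from h import *
st=ctrl.get_state();print(st["time"],st["eef_pos"],st["qpos"])
w=snap("wrist","w1.png")
np.savez("w1.npz",p=st["eef_pos"],q=st["tcp_rot"])
E
```

```text
0.65 [0.33494714 0.38835005 0.21207093] [ 6.61171788e-01 -8.78576612e-02  1.95358340e+00 -2.11470600e-04
  1.27619904e+00  1.37533057e-01]
```

View pics/w1.png

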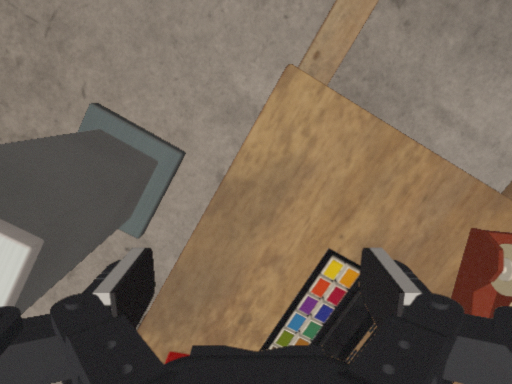

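Both moves were refused because every field is needed. This picture shows the paint tin at (320,300) and the cart, not the box. Repeating with full rows.

>>> move_arm:
  plan:
    - {"x": -0.525, "y": -0.107, "z": -0.04, "yaw": 0, "fingers": 0}
    - {"x": -0.525, "y": -0.107, "z": -0.04, "yaw": 0, "fingers": 0}
    - {"x": -0.525, "y": -0.107, "z": -0.04, "yaw": 0, "fingers": 0}
    - {"x": -0.525, "y": -0.107, "z": -0.04, "yaw": 0, "fingers": 0}
    - {"x": -0.525, "y": -0.107, "z": -0.04, "yaw": 0, "fingers": 0}

```text
time: 1.2
eef_pos: [0.4148, 0.1523, 0.231]
tcp_rot: [0.498, 0.867, 0.0, 0.0]
contact_force: [0.1, 0.6, -0.1]
opening: 1.002
finger_force: 0.0
```

>>> move_arm:
  plan:
    - {"x": -0.285, "y": -0.057, "z": -0.02, "yaw": 0, "fingers": 0}
    - {"x": -0.285, "y": -0.057, "z": -0.02, "yaw": 0, "fingers": 0}
    - {"x": -0.285, "y": -0.057, "z": -0.02, "yaw": 0, "fingers": 0}
    - {"x": -0.285, "y": -0.057, "z": -0.02, "yaw": 0, "fingers": 0}
    - {"x": -0.285, "y": -0.057, "z": -0.02, "yaw": 0, "fingers": 0}

```text
time: 1.7
eef_pos: [0.4956, -0.0839, 0.2481]
tcp_rot: [0.499, 0.867, 0.0, 0.0]
contact_force: [0.7, -0.1, -0.0]
opening: 0.999
finger_force: 0.0
```

```bash
python3 - <<'E'
from h import *
st=ctrl.get_state();print(st["time"],st["eef_pos"],st["qpos"],st["tcp_rot"])
w=snap("wrist","w2.png")
np.savez("w2.npz",eef_pos=st["eef_pos"],tcp_rot=st["tcp_rot"])
E
```

```text
1.7 [ 0.49560091 -0.0839096   0.24813629] [-3.69977356e-01 -1.38550346e-01  1.93382169e+00  2.69923481e-04
  1.34618709e+00 -8.96602534e-01] [4.98714999e-01 8.66766017e-01 1.40223368e-04 4.64000406e-05]
```

View pics/w2.png

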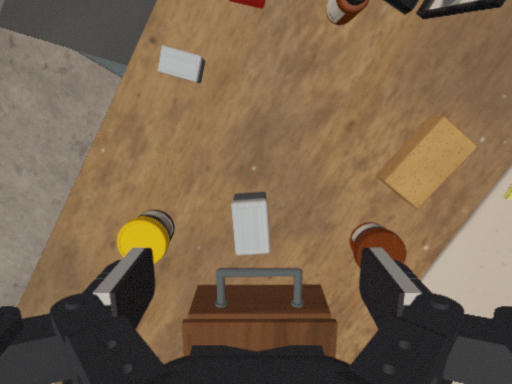

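The wrist view shows the box top at corners (232,201), (267,199), (270,254), (235,255). The handle bar runs (217..301, 272), with amber at (378,247), navy at (143,240), cork at (428,162) and the decoy at (180,64). Measuring by masks.

```bash
python3 - <<'E'
from h import *
np.set_printoptions(precision=4,suppress=True)
st=dict(np.load("w2.npz")); im=cv2.imread("pics/w2.png"); hsv=cv2.cvtColor(im,cv2.COLOR_BGR2HSV)
g=lambda uv,z:onplane("wrist",uv,z,st)[:,:2]
m=((hsv[...,1]<60)&(hsv[...,2]>150)).astype(np.uint8); m[:190]=0;m[262:]=0;m[:,:215]=0;m[:,290:]=0
c=max(cv2.findContours(m,0,2)[0],key=cv2.contourArea); W=g(c.reshape(-1,2),.05)
r=cv2.minAreaRect((W*1000).astype(np.float32)); print("box",r)
# handle
roi=(im.max(2).astype(int)-im.min(2)<25)&(im[...,2]<130); roi[:262]=0; roi[282:]=0; roi[:,:205]=0; roi[:,312:]=0
n,l,s,ce=cv2.connectedComponentsWithStats(roi[:, :].astype(np.uint8)); k=1+s[1:,4].argmax(); print("handle px",s[k])
ys,xs=np.where(l==k); P=[]
for x in range(230,292,2):
    yy=ys[xs==x]
    if len(yy): P.append((x,yy.mean()))
P=np.array(P);a=np.polyfit(P[:,0],P[:,1],1);print(a)
L=s[k][0];Rr=L+s[k][2]-1
H=g([(L,np.polyval(a,L)),(Rr,np.polyval(a,Rr))],.060);print(H,"len",np.linalg.norm(H[1]-H[0]),"mid",H.mean(0),"ang",np.degrees(np.arctan2(*(H[1]-H[0])[::-1])))
F=g([(194,286),(328,286),(184,319),(335,319)],.078);print("front top?",F)
print("chest top edge z.09",g([(184,320),(335,320)],.09))
print("amber",g([(378,249)],.05),"navy",g([(143,241)],.058),"cork",g([(444,118),(476,152),(418,206),(380,177)],.035),"dropper top~",g([(350,5)],.1))
E
```

```text
box ((525.6240844726562, -150.6917266845703), (40.38938522338867, 65.44537353515625), 34.124568939208984)
handle px [216 268  86  14 734]
[  0.0066 270.1512]
[[ 0.5161 -0.2143]
 [ 0.6027 -0.1648]] len 0.09969156997068586 mid [ 0.5594 -0.1896] ang 29.7530751229278
front top? [[ 0.5005 -0.2331]
 [ 0.6311 -0.1572]
 [ 0.5102 -0.2765]
 [ 0.6613 -0.1887]]
chest top edge z.09 [[ 0.5091 -0.269 ]
 [ 0.6551 -0.1841]]
amber [[ 0.669  -0.0974]] navy [[ 0.4256 -0.2232]] cork [[ 0.6485  0.0642]
 [ 0.703   0.0523]
 [ 0.6859 -0.0314]
 [ 0.6268 -0.0252]] dropper top~ [[0.4899 0.0831]]
```

>>> move_arm:
  plan:
    - {"x": -0.073, "y": -0.008, "z": 0.1, "yaw": -0.068, "fingers": 0}
    - {"x": -0.073, "y": -0.008, "z": 0.1, "yaw": -0.068, "fingers": 0}
    - {"x": -0.073, "y": -0.008, "z": 0.1, "yaw": -0.068, "fingers": 0}
    - {"x": -0.073, "y": -0.008, "z": 0.1, "yaw": -0.068, "fingers": 0}
    - {"x": -0.073, "y": -0.008, "z": 0.1, "yaw": -0.068, "fingers": 0}

```text
time: 2.25
eef_pos: [0.5251, -0.1487, 0.1481]
tcp_rot: [0.469, 0.883, 0.0, -0.001]
contact_force: [0.4, -0.2, 0.1]
opening: 1.002
finger_force: 0.0
```

>>> move_arm:
  plan:
    - {"x": -0.002, "y": 0, "z": 0.05, "yaw": 0, "fingers": 0}
    - {"x": -0.002, "y": 0, "z": 0.1, "yaw": 0, "fingers": 0}
    - {"x": -0.002, "y": 0, "z": 0.133, "yaw": 0, "fingers": 0}
    - {"x": -0.002, "y": 0, "z": 0.133, "yaw": 0, "fingers": 0}
    - {"x": -0.002, "y": 0, "z": 0.133, "yaw": 0, "fingers": 0.4}

```text
time: 2.75
eef_pos: [0.5278, -0.1505, 0.0172]
tcp_rot: [0.468, 0.884, 0.0, 0.001]
contact_force: [0.1, -0.4, 0.2]
opening: 0.859
finger_force: 0.0
```

>>> move_arm:
  plan:
    - {"x": 0, "y": 0, "z": 0, "yaw": 0, "fingers": 1}
    - {"x": 0, "y": 0, "z": 0, "yaw": 0, "fingers": 1}
    - {"x": 0, "y": 0, "z": 0, "yaw": 0, "fingers": 1}
    - {"x": 0, "y": 0, "z": 0, "yaw": 0, "fingers": 1}
    - {"x": 0, "y": 0, "z": 0, "yaw": 0, "fingers": 1}
  force: 30

```text
time: 3.25
eef_pos: [0.5269, -0.151, 0.016]
tcp_rot: [0.469, 0.883, -0.0, 0.001]
contact_force: [-0.6, 0.0, 3.0]
opening: 0.0
finger_force: 1.4
```

The opening reads 0, so I'm looking before moving on.

```bash
python3 - <<'E'
from h import *
st=ctrl.get_state();print(st["opening"],st["finger_force"],st["contact_force"])
a=ctrl.read_camera("scene")[140:290,210:410];b=ctrl.read_camera("side")[170:320,170:340];w=ctrl.read_camera("wrist")
im=np.hstack([cv2.resize(a,(400,300)),cv2.resize(b,(340,300))])
im=np.vstack([im,np.hstack([cv2.resize(w,(400,300)),np.zeros((300,340,3),np.uint8)])])
cv2.imwrite("pics/g3.png",im[...,::-1])
E
```

```text
0.00030422630919075335 1.3642609119415283 [-0.64912737  0.00827747  2.97802422]
```

View pics/g3.png

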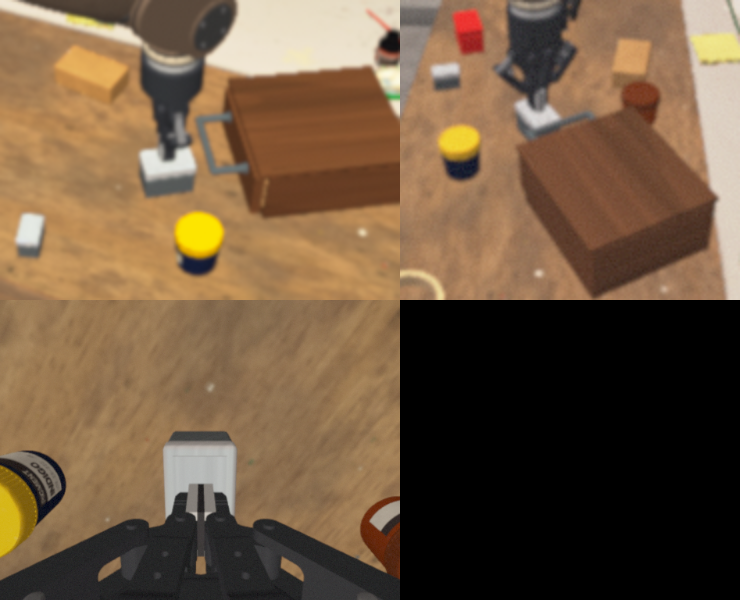

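```bash
python3 - <<'E'
from h import *
for n in("scene","side"):
    m=ctrl.camera_model(n);T=np.linalg.inv(np.array(m["cam_to_world"]))
    for z in(.016,.035,.05,.06,.08):
        p=T[:3]@np.array([.5269,-.151,z,1]);p=p*[1,-1,-1]
        uv=cv2.projectPoints(p[None],np.zeros(3),np.zeros(3),np.array(m["intrinsics"]),np.array(m["distortion"]))[0].ravel()
        print(n,z,uv,(uv-([210,140] if n=="scene" else [170,170]))*2)
st=ctrl.get_state();print(st)
im=ctrl.read_camera("wrist")[200:330,180:332];cv2.imwrite("pics/g4.png",cv2.resize(im,(608,520),interpolation=cv2.INTER_CUBIC)[...,::-1])
E
```

```text
scene 0.016 [292.72487577 227.37969237] [165.44975153 174.75938474]
scene 0.035 [293.03498754 222.43699682] [166.06997508 164.87399363]
scene 0.05 [293.28416337 218.45739994] [166.56832674 156.91479988]
scene 0.06 [293.45245739 215.76545536] [166.90491478 151.53091073]
scene 0.08 [293.79438061 210.28596236] [167.58876123 140.57192471]
side 0.016 [237.98155012 233.01149813] [135.96310024 126.02299626]
side 0.035 [237.82417038 227.99992967] [135.64834076 115.99985934]
side 0.05 [237.69807917 223.97334732] [135.39615834 107.94669464]
side 0.06 [237.61310105 221.25393218] [135.22620209 102.50786436]
side 0.08 [237.44091018 215.72934728] [134.88182035  91.45869456]
{'time': 3.4, 'qpos': array([-4.64214027e-01,  2.33958017e-01,  2.00723290e+00, -1.49243269e-04,
        8.99251941e-01, -1.05905861e+00]), 'dq': array([ 0.0016732 ,  0.00030329, -0.00049147, -0.0003204 ,  0.00397196,
        0.00073377]), 'joint_efforts': array([ 1.44342408e-01, -3.01045775e+01, -2.17908132e+01,  8.66937870e-02,
       -2.63041109e-01,  3.79833637e-04]), 'eef_pos': array([ 0.52696351, -0.15105039,  0.01599809]), 'tcp_rot': array([ 4.68797912e-01,  8.83305261e-01, -4.47692438e-05,  5.76124593e-04]), 'contact_force': array([-0.31805764,  0.14475452,  4.74076864]), 'wrist_torque': array([ 0.0280538 ,  0.23428437, -0.02538678]), 'finger_force': 2.7439170330762863, 'opening': 0.0023275444610103627}
```

View pics/g4.png

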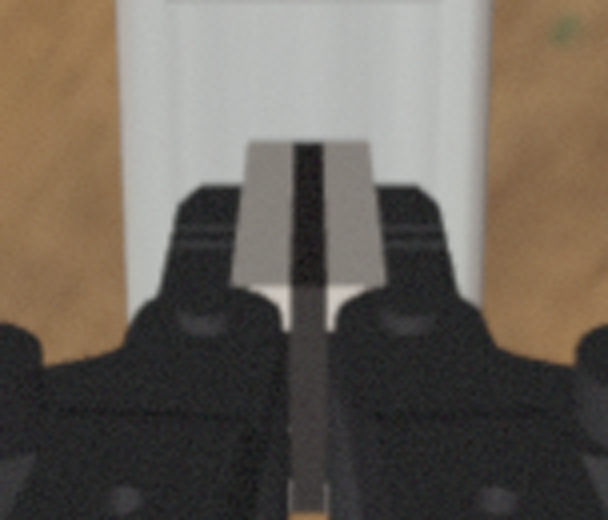

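The crop shows the shut fingers resting on the box top, at crop (310,140). Pixel geometry puts the real tips about 34 mm behind the reported TCP, both here and in the earlier open-finger view (362,250). The 3–5 N upward force agrees. I'll treat tip height as the reported z + 0.034 and grasp again, lower.

>>> move_arm:
  plan:
    - {"x": 0, "y": 0, "z": -0.045, "yaw": 0, "fingers": 1}
    - {"x": 0, "y": 0, "z": -0.045, "yaw": 0, "fingers": 0}
    - {"x": 0, "y": 0, "z": -0.045, "yaw": 0, "fingers": 0}
    - {"x": 0, "y": 0, "z": -0.045, "yaw": 0, "fingers": 0}
    - {"x": 0, "y": 0, "z": -0.045, "yaw": 0, "fingers": 0}

```text
time: 3.95
eef_pos: [0.5252, -0.1501, 0.0585]
tcp_rot: [0.469, 0.883, -0.0, -0.002]
contact_force: [0.9, -0.1, 0.2]
opening: 0.681
finger_force: 0.0
```

>>> move_arm:
  plan:
    - {"x": 0, "y": 0, "z": 0, "yaw": 0, "fingers": 0}
    - {"x": 0, "y": 0, "z": 0.03, "yaw": 0, "fingers": 0}
    - {"x": 0, "y": 0, "z": 0.055, "yaw": 0, "fingers": 0}
    - {"x": 0, "y": 0, "z": 0.07, "yaw": 0, "fingers": 0}
    - {"x": 0, "y": 0, "z": 0.07, "yaw": 0, "fingers": 0}

```text
time: 4.45
eef_pos: [0.524, -0.1495, -0.0128]
tcp_rot: [0.469, 0.883, -0.0, -0.003]
contact_force: [0.4, 0.2, 0.0]
opening: 0.999
finger_force: 0.0
```

No contact at z = -0.013, so the offset is real. Closing.

>>> move_arm:
  plan:
    - {"x": 0, "y": 0, "z": 0.003, "yaw": 0, "fingers": 1}
    - {"x": 0, "y": 0, "z": 0.003, "yaw": 0, "fingers": 1}
    - {"x": 0, "y": 0, "z": 0.003, "yaw": 0, "fingers": 1}
    - {"x": 0, "y": 0, "z": 0.003, "yaw": 0, "fingers": 1}
    - {"x": 0, "y": 0, "z": 0.003, "yaw": 0, "fingers": 1}
  force: 35

```text
time: 4.95
eef_pos: [0.5275, -0.1512, -0.0116]
tcp_rot: [0.469, 0.883, 0.0, 0.001]
contact_force: [-0.6, 0.6, 2.9]
opening: 0.482
finger_force: 38.0
```

>>> move_arm:
  plan:
    - {"x": 0, "y": 0, "z": -0.03, "yaw": 0, "fingers": 1}
    - {"x": 0, "y": 0, "z": -0.06, "yaw": 0, "fingers": 1}
    - {"x": 0.03, "y": 0.03, "z": -0.07, "yaw": 0, "fingers": 1}
    - {"x": 0.06, "y": 0.058, "z": -0.07, "yaw": 0, "fingers": 1}
    - {"x": 0.09, "y": 0.087, "z": -0.07, "yaw": 0, "fingers": 1}

```text
time: 5.45
eef_pos: [0.548, -0.0263, 0.0575]
tcp_rot: [0.469, 0.883, 0.0, 0.0]
contact_force: [0.4, 0.3, -2.5]
opening: 0.483
finger_force: 37.5
```

>>> move_arm:
  plan:
    - {"x": 0.025, "y": 0.025, "z": 0, "yaw": 0, "fingers": 1}
    - {"x": 0.046, "y": 0.044, "z": 0, "yaw": 0, "fingers": 1}
    - {"x": 0.046, "y": 0.044, "z": 0, "yaw": 0, "fingers": 1}
    - {"x": 0.046, "y": 0.044, "z": 0.03, "yaw": 0, "fingers": 1}
    - {"x": 0.046, "y": 0.044, "z": 0.05, "yaw": 0, "fingers": 1}

```text
time: 5.95
eef_pos: [0.558, 0.0352, 0.006]
tcp_rot: [0.468, 0.883, -0.0, -0.0]
contact_force: [-0.5, 0.9, -2.4]
opening: 0.486
finger_force: 37.5
```

>>> move_arm:
  plan:
    - {"x": 0, "y": 0, "z": 0.006, "yaw": 0, "fingers": 1}
    - {"x": 0, "y": 0, "z": 0.011, "yaw": 0, "fingers": 1}
    - {"x": 0, "y": 0, "z": 0.014, "yaw": 0, "fingers": 1}
    - {"x": 0, "y": 0, "z": 0.016, "yaw": 0, "fingers": 1}
    - {"x": 0, "y": 0, "z": 0.016, "yaw": 0, "fingers": 1}

```text
time: 6.45
eef_pos: [0.5592, 0.0352, -0.0083]
tcp_rot: [0.469, 0.883, 0.0, 0.0]
contact_force: [-0.1, 0.4, -1.3]
opening: 0.488
finger_force: 37.4
```

>>> move_arm:
  plan:
    - {"x": 0, "y": 0, "z": 0.002, "yaw": 0, "fingers": 1}
    - {"x": 0, "y": 0, "z": 0.003, "yaw": 0, "fingers": 1}
    - {"x": 0, "y": 0, "z": 0.003, "yaw": 0, "fingers": 0.8}
    - {"x": 0, "y": 0, "z": 0.003, "yaw": 0, "fingers": 0.4}
    - {"x": 0, "y": 0, "z": 0.003, "yaw": 0, "fingers": 0}

```text
time: 6.95
eef_pos: [0.5591, 0.0353, -0.0115]
tcp_rot: [0.469, 0.883, 0.0, 0.0]
contact_force: [0.4, -0.4, 0.1]
opening: 0.752
finger_force: 0.0
```

>>> move_arm:
  plan:
    - {"x": 0, "y": 0, "z": 0, "yaw": 0, "fingers": 0}
    - {"x": 0, "y": 0, "z": 0, "yaw": 0, "fingers": 0}
    - {"x": 0, "y": 0, "z": -0.05, "yaw": 0, "fingers": 0}
    - {"x": 0, "y": 0, "z": -0.1, "yaw": 0, "fingers": 0}
    - {"x": 0, "y": 0, "z": -0.15, "yaw": 0, "fingers": 0}

```text
time: 7.45
eef_pos: [0.5581, 0.0354, 0.1393]
tcp_rot: [0.469, 0.883, -0.0, -0.001]
contact_force: [0.6, -0.6, 0.2]
opening: 1.002
finger_force: 0.0
```

>>> move_arm:
  plan:
    - {"x": -0.186, "y": -0.126, "z": 0, "yaw": 1.646, "fingers": 0.45}
    - {"x": -0.186, "y": -0.126, "z": 0, "yaw": 1.646, "fingers": 0.45}
    - {"x": -0.186, "y": -0.126, "z": 0, "yaw": 1.646, "fingers": 0.45}
    - {"x": -0.186, "y": -0.126, "z": 0, "yaw": 1.646, "fingers": 0.45}
    - {"x": -0.186, "y": -0.126, "z": 0, "yaw": 1.646, "fingers": 0.45}

```text
time: 7.95
eef_pos: [0.5583, -0.1931, 0.1384]
tcp_rot: [0.763, 0.647, -0.0, 0.001]
contact_force: [-0.3, 0.4, -0.8]
opening: 0.547
finger_force: 0.0
```

>>> move_arm:
  plan:
    - {"x": 0, "y": 0, "z": 0, "yaw": 0.89, "fingers": 0.45}
    - {"x": 0, "y": 0, "z": 0, "yaw": 0.89, "fingers": 0.45}
    - {"x": 0, "y": 0, "z": 0, "yaw": 0.89, "fingers": 0.45}
    - {"x": 0, "y": 0, "z": 0, "yaw": 0.89, "fingers": 0.45}
    - {"x": 0, "y": 0, "z": 0, "yaw": 0.89, "fingers": 0.45}

```text
time: 8.45
eef_pos: [0.5584, -0.1893, 0.138]
tcp_rot: [0.946, 0.324, -0.0, -0.0]
contact_force: [0.1, -0.1, 0.2]
opening: 0.551
finger_force: 0.0
```

>>> move_arm:
  plan:
    - {"x": 0, "y": 0, "z": 0, "yaw": 0.14, "fingers": 0.45}
    - {"x": 0, "y": 0, "z": 0, "yaw": 0.14, "fingers": 0.45}
    - {"x": 0, "y": 0, "z": 0, "yaw": 0.14, "fingers": 0.45}

```text
time: 8.75
eef_pos: [0.5585, -0.1893, 0.138]
tcp_rot: [0.965, 0.261, -0.0, -0.0]
contact_force: [0.0, 0.8, -0.5]
opening: 0.545
finger_force: 0.0
```

```bash
python3 - <<'E'
from h import *
st=ctrl.get_state();print(st["time"],st["eef_pos"],st["qpos"],st["tcp_rot"],st["opening"])
a=2*np.degrees(np.arctan2(st["tcp_rot"][1],st["tcp_rot"][0]))-90;print("yang",a)
c,s=np.cos(np.radians(a)),np.sin(np.radians(a))
d=np.array([.5594,-.1896])-st["eef_pos"][:2]
print("toolx",d@[-(-s)*-1 if 0 else -s*-1*-1,c],"tooly",d@[c,s])
E
```

```text
8.75 [ 0.55850844 -0.18925173  0.13803775] [-4.98648600e-01  1.55920813e-01  1.84312748e+00 -2.28383679e-05
  1.14265591e+00  5.43444407e-01] [ 9.65260864e-01  2.61288081e-01 -4.74890005e-05 -3.10350883e-05] 0.5451326235288863
yang -59.706987845374314
toolx 0.0005941484164308813 tooly 0.0007504379481455517
```

>>> move_arm:
  plan:
    - {"x": 0, "y": 0.001, "z": 0.03, "yaw": 0.009, "fingers": 0.6}
    - {"x": 0, "y": 0.001, "z": 0.06, "yaw": 0.009, "fingers": 0.6}
    - {"x": 0, "y": 0.001, "z": 0.09, "yaw": 0.009, "fingers": 0.6}
    - {"x": 0, "y": 0.001, "z": 0.115, "yaw": 0.009, "fingers": 0.6}
    - {"x": 0, "y": 0.001, "z": 0.137, "yaw": 0.009, "fingers": 0.6}

```text
time: 9.25
eef_pos: [0.5572, -0.1871, 0.0004]
tcp_rot: [0.967, 0.256, -0.002, -0.004]
contact_force: [-18.3, 31.9, 29.4]
opening: 0.396
finger_force: 0.0
```

>>> move_arm:
  plan:
    - {"x": 0, "y": 0, "z": 0, "yaw": 0, "fingers": 0.6}
    - {"x": 0, "y": 0, "z": 0, "yaw": 0, "fingers": 1}
    - {"x": 0, "y": 0, "z": 0, "yaw": 0, "fingers": 1}
    - {"x": 0, "y": 0, "z": 0, "yaw": 0, "fingers": 1}
    - {"x": 0, "y": 0, "z": 0, "yaw": 0, "fingers": 1}

```text
time: 9.75
eef_pos: [0.5594, -0.1905, 0.0011]
tcp_rot: [0.967, 0.256, 0.0, 0.001]
contact_force: [1.8, -0.7, -5.8]
opening: 0.104
finger_force: 34.0
```

>>> move_arm:
  plan:
    - {"x": 0, "y": -0.015, "z": 0, "yaw": 0, "fingers": 1}
    - {"x": 0, "y": -0.035, "z": 0, "yaw": 0, "fingers": 1}
    - {"x": 0, "y": -0.055, "z": 0, "yaw": 0, "fingers": 1}
    - {"x": 0, "y": -0.075, "z": 0, "yaw": 0, "fingers": 1}
    - {"x": 0, "y": -0.09, "z": 0, "yaw": 0, "fingers": 1}

```text
time: 10.25
eef_pos: [0.5132, -0.1116, 0.0011]
tcp_rot: [0.967, 0.256, -0.001, 0.0]
contact_force: [-1.7, -4.4, -3.3]
opening: 0.099
finger_force: 35.8
```

>>> move_arm:
  plan:
    - {"x": 0, "y": -0.02, "z": 0, "yaw": 0, "fingers": 1}
    - {"x": 0, "y": -0.04, "z": 0, "yaw": 0, "fingers": 1}
    - {"x": 0, "y": -0.06, "z": 0, "yaw": 0, "fingers": 1}
    - {"x": 0, "y": -0.07, "z": 0, "yaw": 0, "fingers": 1}
    - {"x": 0, "y": -0.075, "z": 0, "yaw": 0, "fingers": 1}

```text
time: 10.75
eef_pos: [0.4749, -0.0464, 0.001]
tcp_rot: [0.966, 0.257, -0.003, -0.0]
contact_force: [-5.6, -6.6, -1.4]
opening: 0.102
finger_force: 36.0
```

>>> move_arm:
  plan:
    - {"x": 0, "y": -0.004, "z": 0, "yaw": 0, "fingers": 1}
    - {"x": 0, "y": -0.007, "z": 0, "yaw": 0, "fingers": 1}
    - {"x": 0, "y": -0.007, "z": 0, "yaw": 0, "fingers": 1}

```text
time: 11.05
eef_pos: [0.4738, -0.0444, 0.0011]
tcp_rot: [0.966, 0.257, -0.001, 0.004]
contact_force: [-0.6, -17.1, -6.8]
opening: 0.107
finger_force: 35.5
```

>>> move_arm:
  plan:
    - {"x": 0, "y": 0.003, "z": 0, "yaw": 0, "fingers": 1}
    - {"x": 0, "y": 0.003, "z": 0, "yaw": 0, "fingers": 0.72}
    - {"x": 0, "y": 0.003, "z": 0, "yaw": 0, "fingers": 0.72}
    - {"x": 0, "y": 0.003, "z": -0.03, "yaw": 0, "fingers": 0.72}
    - {"x": 0, "y": 0.003, "z": -0.07, "yaw": 0, "fingers": 0.72}

```text
time: 11.55
eef_pos: [0.4739, -0.0421, 0.0703]
tcp_rot: [0.967, 0.255, -0.002, -0.002]
contact_force: [0.6, -0.6, 0.1]
opening: 0.284
finger_force: 0.0
```

>>> move_arm:
  plan:
    - {"x": 0, "y": 0, "z": -0.05, "yaw": 0, "fingers": 0}
    - {"x": 0.02, "y": 0.02, "z": -0.1, "yaw": 0, "fingers": 0}
    - {"x": 0.03, "y": 0.03, "z": -0.14, "yaw": 0, "fingers": 0}
    - {"x": 0.03, "y": 0.03, "z": -0.18, "yaw": 0, "fingers": 0}
    - {"x": 0.03, "y": 0.03, "z": -0.18, "yaw": 0, "fingers": 0}

```text
time: 12.05
eef_pos: [0.5207, -0.055, 0.26]
tcp_rot: [0.967, 0.256, 0.007, 0.004]
contact_force: [0.2, -0.2, -0.2]
opening: 0.997
finger_force: 0.0
```

```bash
python3 - <<'E'
from h import *
st=ctrl.get_state();print(st["time"],st["eef_pos"],st["tcp_rot"])
w=snap("wrist","w5.png"); np.savez("w5.npz",eef_pos=st["eef_pos"],tcp_rot=st["tcp_rot"])
E
```

```text
12.05 [ 0.52072592 -0.05497784  0.25997684] [0.96670032 0.25579384 0.00678257 0.00374108]
```

View pics/w5.png

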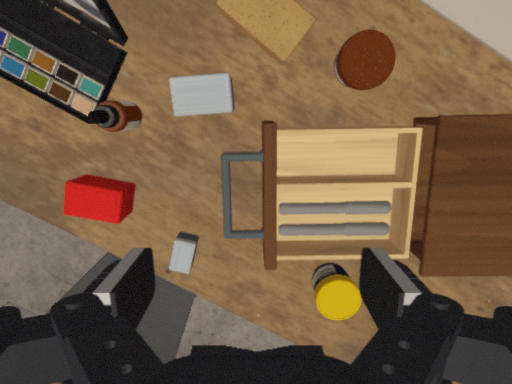

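The wrist view shows the drawer open. The empty narrow lane is at (340,157), between the outer wall (row ~130) and the divider (row ~184), and the pens are in the other lane. The box stands at (201,94), with dropper, cork, amber and navy all upright. Now I take a settled frame and measure.

```bash
python3 - <<'E'
from h import *
np.set_printoptions(precision=4,suppress=True,linewidth=200)
st=ctrl.get_state();print(st["eef_pos"],st["tcp_rot"]); im=ctrl.read_camera("wrist")[...,::-1].copy()
cv2.imwrite("pics/w6.png",im);np.savez("w6.npz",eef_pos=st["eef_pos"],tcp_rot=st["tcp_rot"])
g=lambda uv,z:onplane("wrist",uv,z,st)[:,:2]
hsv=cv2.cvtColor(im,cv2.COLOR_BGR2HSV)
m=((hsv[...,1]<60)&(hsv[...,2]>150)).astype(np.uint8); m[:60]=0;m[125:]=0;m[:,:160]=0;m[:,240:]=0
c=max(cv2.findContours(m,0,2)[0],key=cv2.contourArea); print(cv2.boundingRect(c))
print("box",cv2.minAreaRect((g(c.reshape(-1,2),.05)*1000).astype(np.float32)))
v=im.astype(int).sum(2)//3
for x in(310,350,390): print(x,v[118:196,x-2:x+3].mean(1).astype(int).tolist())
for y in(145,165): print(y,v[y-2:y+3,255:445].mean(0).astype(int)[::2].tolist())
E
```

```text
[ 0.5189 -0.0545  0.256 ] [0.9667 0.2558 0.0042 0.0022]
(170, 71, 64, 44)
box ((558.0394897460938, 35.03710174560547), (40.23078155517578, 64.3104476928711), 34.06576919555664)
310 [99, 98, 97, 98, 98, 97, 97, 98, 101, 123, 152, 160, 162, 162, 164, 170, 173, 175, 174, 175, 178, 179, 174, 169, 168, 172, 172, 172, 171, 171, 172, 171, 170, 171, 174, 176, 178, 176, 173, 170, 169, 169, 169, 170, 169, 168, 165, 163, 164, 163, 162, 164, 165, 165, 163, 158, 135, 105, 99, 96, 95, 93, 95, 98, 123, 151, 161, 162, 162, 163, 164, 167, 169, 171, 172, 172, 170, 171]
350 [104, 104, 105, 106, 108, 109, 102, 97, 102, 151, 165, 166, 166, 168, 172, 175, 175, 173, 171, 171, 169, 162, 159, 161, 167, 170, 169, 166, 167, 170, 172, 172, 173, 174, 175, 175, 175, 174, 171, 170, 172, 173, 173, 173, 173, 173, 173, 173, 171, 168, 167, 168, 169, 167, 162, 146, 119, 103, 96, 91, 88, 88, 94, 110, 148, 164, 165, 166, 167, 163, 163, 169, 172, 173, 174, 171, 171, 174]
390 [112, 110, 111, 112, 113, 111, 102, 101, 134, 163, 169, 169, 170, 173, 176, 176, 175, 173, 170, 163, 158, 158, 158, 160, 164, 165, 164, 162, 165, 170
[... 459 characters left out ...]
169, 168, 168, 168, 168, 167, 168, 167, 167, 167, 166, 168, 166, 167, 166, 166, 166, 166, 165, 165, 165, 165, 165, 165, 166, 165, 165, 165, 123, 117, 110, 110, 110, 103, 102, 102, 103, 120, 169, 168, 98, 70, 69, 69, 68, 69, 61, 42, 53, 60]
165 [106, 110, 109, 110, 105, 48, 70, 70, 69, 69, 68, 69, 149, 162, 163, 162, 163, 163, 163, 163, 163, 164, 164, 164, 164, 165, 165, 165, 164, 165, 167, 166, 166, 167, 167, 168, 167, 168, 168, 168, 169, 169, 169, 170, 170, 170, 171, 171, 171, 172, 172, 173, 172, 172, 173, 173, 173, 172, 173, 173, 173, 174, 174, 173, 173, 172, 173, 173, 173, 173, 173, 173, 130, 116, 110, 110, 106, 96, 102, 105, 103, 124, 167, 165, 88, 71, 71, 72, 71, 70, 55, 43, 59, 66, 66]
```

```bash
python3 - <<'E'
from h import *
np.set_printoptions(precision=4,suppress=True,linewidth=200)
st=dict(np.load("w6.npz")); g=lambda uv,z:onplane("wrist",uv,z,st)[:,:2]
o=np.array([.4738,-.0444]); t=np.radians(-60); X=np.array([np.cos(t),np.sin(t)]);Y=np.array([-X[1],X[0]])
f=lambda n,uv,z:print(n,np.c_[(g(uv,z)-o)@X,(g(uv,z)-o)@Y]*1000)
f("outer top",[(310,127.2),(350,126.6),(390,126.0)],.068)
f("div top",[(310,182),(350,181.5),(390,180.7)],.068)
f("div bot",[(310,174),(350,173.2),(390,172.7)],.02)
f("front in",[(278.5,145),(278.5,165)],.078)
f("back bot",[(400.5,145),(398.5,165)],.02)
f("back top",[(419,145),(417,165)],.068)
im=cv2.imread("pics/w6.png");roi=(im.max(2).astype(int)-im.min(2)<25)&(im[...,2]<130);roi[:145]=0;roi[245:]=0;roi[:,:215]=0;roi[:,238:]=0
n,l,s,c=cv2.connectedComponentsWithStats(roi.astype(np.uint8));k=1+s[1:,4].argmax();print(s[k])
r0,r1=s[k][1],s[k][1]+s[k][3]-1
P=[]
for y in range(r0+14,r1-14,3):
    xs=np.where(l[y]==k)[0]; P.append((xs.mean(),y))
P=np.array(P);a=np.polyfit(P[:,1],P[:,0],1)
f("bar ends",[(np.polyval(a,r0),r0),(np.polyval(a,r1),r1)],.06)
E
```

```text
outer top [[ 87.4198  76.8208]
 [129.2428  77.0826]
 [170.9125  77.299 ]]
div top [[ 89.4344  18.11  ]
 [133.0376  18.3219]
 [176.4502  18.8577]]
div bot [[ 97.0129  17.6168]
 [146.0332  18.2215]
 [194.8881  18.4337]]
front in [[53.9226 59.6295]
 [54.1405 38.7892]]
back bot [[204.2336  52.0803]
 [204.296   27.8726]]
back top [[203.3605  57.2525]
 [203.7162  35.8747]]
[223 151  15  87 802]
bar ends [[ -1.4572  51.5595]
 [ -0.8094 -48.3614]]
```

The lane measures 150 × 53 mm, centred at about (0.577,-0.134), which agrees with the sizes given. The box is upright at (0.558,0.035), yaw 34°. Going to grasp it by its ends.

>>> move_arm:
  plan:
    - {"x": 0.03, "y": -0.02, "z": 0.02, "yaw": -0.077, "fingers": 0}
    - {"x": 0.06, "y": -0.045, "z": 0.05, "yaw": -0.077, "fingers": 0}
    - {"x": 0.079, "y": -0.058, "z": 0.08, "yaw": -0.077, "fingers": 0}
    - {"x": 0.079, "y": -0.058, "z": 0.12, "yaw": -0.077, "fingers": 0}
    - {"x": 0.079, "y": -0.058, "z": 0.15, "yaw": -0.077, "fingers": 0}

```text
time: 12.65
eef_pos: [0.5537, 0.0367, 0.0964]
tcp_rot: [0.956, 0.293, -0.003, -0.001]
contact_force: [-0.8, -1.0, -0.2]
opening: 0.996
finger_force: 0.0
```

>>> move_arm:
  plan:
    - {"x": 0, "y": 0, "z": 0, "yaw": 0, "fingers": 0}
    - {"x": 0, "y": 0, "z": 0, "yaw": 0, "fingers": 0}

```text
time: 12.85
eef_pos: [0.5553, 0.0353, 0.0999]
tcp_rot: [0.956, 0.293, -0.001, -0.001]
contact_force: [0.5, 0.5, 1.0]
opening: 0.999
finger_force: 0.0
```

>>> move_arm:
  plan:
    - {"x": 0.0025, "y": 0.002, "z": 0.03, "yaw": 0, "fingers": 0}
    - {"x": 0.0025, "y": 0.002, "z": 0.06, "yaw": 0, "fingers": 0}
    - {"x": 0.0025, "y": 0.002, "z": 0.085, "yaw": 0, "fingers": 0}
    - {"x": 0.0025, "y": 0.002, "z": 0.105, "yaw": 0, "fingers": 0}
    - {"x": 0.0025, "y": 0.002, "z": 0.113, "yaw": 0, "fingers": 0}

```text
time: 13.35
eef_pos: [0.56, 0.0345, -0.0118]
tcp_rot: [0.956, 0.292, 0.0, 0.0]
contact_force: [0.3, 0.0, 0.6]
opening: 1.0
finger_force: 0.0
```

>>> move_arm:
  plan:
    - {"x": 0, "y": 0, "z": 0, "yaw": 0, "fingers": 1}
    - {"x": 0, "y": 0, "z": 0, "yaw": 0, "fingers": 1}
    - {"x": 0, "y": 0, "z": 0, "yaw": 0, "fingers": 1}
    - {"x": 0, "y": 0, "z": 0, "yaw": 0, "fingers": 1}
  force: 35

```text
time: 13.75
eef_pos: [0.5612, 0.0346, -0.0101]
tcp_rot: [0.956, 0.293, 0.002, 0.001]
contact_force: [-0.7, -0.2, 2.7]
opening: 0.767
finger_force: 42.0
```

>>> move_arm:
  plan:
    - {"x": 0, "y": 0, "z": -0.03, "yaw": 0, "fingers": 1}
    - {"x": 0, "y": 0, "z": -0.065, "yaw": 0, "fingers": 1}
    - {"x": 0, "y": 0, "z": -0.1, "yaw": 0.02, "fingers": 1}
    - {"x": -0.015, "y": 0.03, "z": -0.105, "yaw": 0.066, "fingers": 1}
    - {"x": -0.03, "y": 0.06, "z": -0.105, "yaw": 0.066, "fingers": 1}

```text
time: 14.25
eef_pos: [0.57, -0.0321, 0.0961]
tcp_rot: [0.965, 0.262, 0.002, 0.001]
contact_force: [0.7, -0.1, -1.5]
opening: 0.763
finger_force: 41.5
```

```bash
cat > d.py <<'E'
import sys
from h import *
tx,ty=map(float,sys.argv[1:3]); st=ctrl.get_state(); q=st["tcp_rot"]
M=R.from_quat(q).as_matrix(); a=np.degrees(np.arctan2(M[1,1],M[0,1]))
d=np.array([tx,ty,0])-st["eef_pos"];d[2]=0
print(st["time"],st["eef_pos"].round(4),"yang",a.round(2),"tool shift",(M.T@d).round(4),"op",round(st["opening"],3),"F",st["contact_force"].round(1),round(st["finger_force"],1))
E
python3 d.py .578 -.133
```

```text
14.25 [ 0.57   -0.0321  0.0961] yang -59.66 tool shift [-0.0441  0.0911  0.0002] op 0.763 F [ 0.7 -0.1 -1.5] 41.5
```

>>> move_arm:
  plan:
    - {"x": -0.015, "y": 0.03, "z": 0, "yaw": 0, "fingers": 1}
    - {"x": -0.03, "y": 0.06, "z": 0, "yaw": 0, "fingers": 1}
    - {"x": -0.044, "y": 0.091, "z": 0, "yaw": 0, "fingers": 1}
    - {"x": -0.044, "y": 0.091, "z": 0, "yaw": 0, "fingers": 1}
    - {"x": -0.044, "y": 0.091, "z": 0, "yaw": 0, "fingers": 1}

```text
time: 14.75
eef_pos: [0.5759, -0.133, 0.093]
tcp_rot: [0.966, 0.26, -0.0, -0.0]
contact_force: [-0.5, 0.6, -2.8]
opening: 0.762
finger_force: 41.4
```

```bash
python3 d.py .578 -.133; python3 - <<'E'
from h import *
np.set_printoptions(precision=4,suppress=True,linewidth=200)
# box top and lane walls from wrist view
st=ctrl.get_state(); im=ctrl.read_camera("wrist")[...,::-1].copy();cv2.imwrite("pics/w7.png",im)
hsv=cv2.cvtColor(im,cv2.COLOR_BGR2HSV)
m=((hsv[...,1]<45)&(hsv[...,2]>150)).astype(np.uint8);m[300:]=0
for c in sorted(cv2.findContours(m,0,2)[0],key=cv2.contourArea)[-3:]:print(cv2.boundingRect(c),cv2.contourArea(c))
w=((hsv[...,0]>12)&(hsv[...,0]<28)&(hsv[...,1]>50)&(hsv[...,1]<125)&(hsv[...,2]>180)).astype(np.uint8)
for c in sorted(cv2.findContours(w,0,2)[0],key=cv2.contourArea)[-3:]:print("wood",cv2.boundingRect(c),cv2.contourArea(c))
E
```

```text
14.75 [ 0.5759 -0.133   0.093 ] yang -59.86 tool shift [ 0.0018  0.0011 -0.    ] op 0.762 F [-0.5  0.6 -2.8] 41.4
(138, 281, 13, 12) 79.5
(492, 0, 20, 14) 111.5
(170, 237, 174, 63) 10369.5
wood (340, 321, 6, 3) 4.0
wood (171, 311, 4, 13) 17.5
wood (136, 161, 261, 110) 10153.5
```

```bash
python3 - <<'E'
from h import *
np.set_printoptions(precision=4,suppress=True,linewidth=200)
st=ctrl.get_state(); im=cv2.imread("pics/w7.png");hsv=cv2.cvtColor(im,cv2.COLOR_BGR2HSV)
M=R.from_quat(st["tcp_rot"]).as_matrix()
t=lambda uv,z:((onplane("wrist",uv,z,st)-st["eef_pos"])@M*1000)[:,:2]
v=im.astype(int).sum(2)//3
for x in(200,256,310): print(x,"from140",v[140:260,x-2:x+3].mean(1).astype(int)[::2].tolist())
print("box top edge at rows",[ (x,int(np.argmax(((hsv[:,x,1]<45)&(hsv[:,x,2]>150))[200:])+200)) for x in(190,220,256,290,320)])
print("box edge",t([(x,238) for x in(190,256,320)],.153))
for r in (160,165,170): print(r,t([(256,r)],.068))
E
```

```text
200 from140 [102, 105, 107, 107, 105, 101, 101, 98, 95, 95, 98, 155, 163, 164, 163, 173, 179, 172, 167, 169, 175, 173, 172, 175, 172, 171, 171, 176, 179, 177, 150, 60, 49, 49, 49, 48, 47, 46, 49, 46, 52, 60, 92, 100, 100, 100, 108, 126, 139, 152, 166, 176, 177, 179, 178, 155, 173, 174, 177, 179]
256 from140 [97, 97, 99, 100, 101, 100, 102, 98, 88, 89, 102, 163, 166, 167, 166, 172, 177, 175, 165, 169, 172, 170, 169, 171, 172, 172, 175, 178, 178, 177, 149, 56, 49, 49, 47, 47, 48, 50, 50, 48, 50, 60, 94, 99, 102, 100, 110, 126, 140, 153, 166, 176, 176, 177, 176, 154, 171, 173, 175, 176]
310 from140 [105, 104, 103, 99, 102, 102, 101, 99, 87, 92, 104, 167, 169, 169, 170, 172, 169, 160, 158, 165, 170, 166, 166, 169, 174, 172, 174, 175, 173, 174, 147, 54, 48, 49, 48, 48, 47, 49, 47, 51, 51, 61, 94, 100, 101, 100, 110, 125, 140, 151, 166, 175, 176, 176, 176, 152, 171, 172, 174, 175]
box top edge at rows [(190, 238), (220, 237), (256, 238), (290, 237), (320, 237)]
box edge [[ 18.41   -25.4529]
 [ 18.409   -1.4939]
 [ 18.4357  21.7339]]
160 [[33.4073 -1.6319]]
165 [[30.4154 -1.6328]]
170 [[27.3998 -1.6336]]
```

The box's +y edge and the lane wall, both measured in the wrist frame, agree with the planned +2 mm shift. Lowering.

>>> move_arm:
  plan:
    - {"x": 0.002, "y": 0.001, "z": 0, "yaw": 0, "fingers": 1}
    - {"x": 0.002, "y": 0.001, "z": 0.02, "yaw": 0, "fingers": 1}
    - {"x": 0.002, "y": 0.001, "z": 0.04, "yaw": 0, "fingers": 1}
    - {"x": 0.002, "y": 0.001, "z": 0.058, "yaw": 0, "fingers": 1}
    - {"x": 0.002, "y": 0.001, "z": 0.068, "yaw": 0, "fingers": 1}

```text
time: 15.3
eef_pos: [0.5774, -0.1307, 0.0232]
tcp_rot: [0.965, 0.262, -0.001, -0.001]
contact_force: [0.7, 0.7, -2.1]
opening: 0.764
finger_force: 41.5
```

>>> move_arm:
  plan:
    - {"x": 0, "y": 0, "z": 0.005, "yaw": 0, "fingers": 1}
    - {"x": 0, "y": 0, "z": 0.009, "yaw": 0, "fingers": 1}
    - {"x": 0, "y": 0, "z": 0.012, "yaw": 0, "fingers": 1}
    - {"x": 0, "y": 0, "z": 0.012, "yaw": 0, "fingers": 1}

```text
time: 15.7
eef_pos: [0.5787, -0.1324, 0.0134]
tcp_rot: [0.965, 0.261, 0.0, 0.0]
contact_force: [0.6, -0.1, -1.8]
opening: 0.769
finger_force: 41.5
```

>>> move_arm:
  plan:
    - {"x": 0, "y": 0, "z": 0.002, "yaw": 0, "fingers": 1}
    - {"x": 0, "y": 0, "z": 0.003, "yaw": 0, "fingers": 1}
    - {"x": 0, "y": 0, "z": 0.004, "yaw": 0, "fingers": 1}
    - {"x": 0, "y": 0, "z": 0.004, "yaw": 0, "fingers": 1}

```text
time: 16.1
eef_pos: [0.5787, -0.1326, 0.0099]
tcp_rot: [0.965, 0.261, 0.0, 0.0]
contact_force: [-1.7, 0.8, 2.8]
opening: 0.76
finger_force: 41.9
```

Seated at the height I predicted (force z flipped to +2.8 N). Releasing and rising.

>>> move_arm:
  plan:
    - {"x": 0, "y": 0, "z": 0, "yaw": 0, "fingers": 0.1}
    - {"x": 0, "y": 0, "z": 0, "yaw": 0, "fingers": 0}
    - {"x": 0, "y": 0, "z": 0, "yaw": 0, "fingers": 0}
    - {"x": 0, "y": 0, "z": -0.02, "yaw": 0, "fingers": 0}
    - {"x": 0, "y": 0, "z": -0.06, "yaw": 0, "fingers": 0}

```text
time: 16.6
eef_pos: [0.5753, -0.1312, 0.0656]
tcp_rot: [0.965, 0.261, -0.003, -0.003]
contact_force: [1.5, 0.3, 0.6]
opening: 0.998
finger_force: 0.0
```

>>> move_arm:
  plan:
    - {"x": 0, "y": 0, "z": -0.05, "yaw": 0, "fingers": 0}
    - {"x": 0, "y": 0, "z": -0.1, "yaw": 0, "fingers": 0.4}
    - {"x": 0, "y": -0.04, "z": -0.13, "yaw": 0, "fingers": 0.7}
    - {"x": -0.02, "y": -0.08, "z": -0.13, "yaw": 0, "fingers": 0.7}
    - {"x": -0.04, "y": -0.12, "z": -0.13, "yaw": 0, "fingers": 0.7}

```text
time: 17.1
eef_pos: [0.4834, -0.0484, 0.2009]
tcp_rot: [0.965, 0.261, 0.002, 0.001]
contact_force: [-0.8, 1.6, 0.3]
opening: 0.334
finger_force: 0.0
```

>>> move_arm:
  plan:
    - {"x": 0, "y": 0, "z": 0, "yaw": 0, "fingers": 0.7}
    - {"x": 0, "y": 0, "z": 0, "yaw": 0, "fingers": 0.7}

```text
time: 17.3
eef_pos: [0.4831, -0.0485, 0.1992]
tcp_rot: [0.965, 0.261, 0.001, 0.0]
contact_force: [0.5, -1.1, 1.1]
opening: 0.3
finger_force: 0.0
```

```bash
python3 - <<'E'
from h import *
np.set_printoptions(precision=4,suppress=True,linewidth=200)
st=ctrl.get_state(); im=ctrl.read_camera("wrist")[...,::-1].copy();cv2.imwrite("pics/w8.png",im)
hsv=cv2.cvtColor(im,cv2.COLOR_BGR2HSV)
m=((hsv[...,1]<45)&(hsv[...,2]>150)).astype(np.uint8);m[300:]=0
for c in sorted(cv2.findContours(m,0,2)[0],key=cv2.contourArea)[-3:]:
    P=onplane("wrist",c.reshape(-1,2),.07,st)[:,:2];print(cv2.boundingRect(c),cv2.contourArea(c),cv2.minAreaRect((P*1000).astype(np.float32)))
E
python3 d.py .4738 -.0444
```

```text
(72, 34, 29, 29) 54.5 ((505.9208068847656, 128.77606201171875), (14.644582748413086, 21.041833877563477), 0.26067787408828735)
(177, 233, 31, 36) 511.5 ((387.83587646484375, -30.20236587524414), (37.71868133544922, 23.868450164794922), 15.595088958740234)
(354, 111, 79, 48) 3319.0 ((576.3878784179688, -130.91754150390625), (40.73036193847656, 64.69921875), 30.039180755615234)
17.35 [ 0.484  -0.0491  0.1996] yang -59.75 tool shift [-0.0065 -0.0092 -0.    ] op 0.298 F [ 0.7  0.5 -0.3] 0.0
```

The box in the drawer measures 41 × 65 mm at its top height, yaw 30°, so it's upright and aligned. To shut the drawer I'll push the bar from outside with closed fingers.

>>> move_arm:
  plan:
    - {"x": -0.006, "y": -0.03, "z": 0, "yaw": 0, "fingers": 1}
    - {"x": -0.006, "y": -0.05, "z": 0, "yaw": 0, "fingers": 1}
    - {"x": -0.006, "y": -0.05, "z": 0.03, "yaw": 0, "fingers": 1}
    - {"x": -0.006, "y": -0.05, "z": 0.07, "yaw": 0, "fingers": 1}
    - {"x": -0.006, "y": -0.05, "z": 0.1, "yaw": 0, "fingers": 1}

```text
time: 17.85
eef_pos: [0.4541, -0.0093, 0.0978]
tcp_rot: [0.965, 0.261, 0.0, 0.0]
contact_force: [0.3, -0.5, 0.0]
opening: -0.005
finger_force: 0.0
```

>>> move_arm:
  plan:
    - {"x": 0, "y": 0, "z": 0.04, "yaw": 0, "fingers": 1}
    - {"x": 0, "y": 0, "z": 0.08, "yaw": 0, "fingers": 1}
    - {"x": 0, "y": 0, "z": 0.1, "yaw": 0, "fingers": 1}
    - {"x": 0, "y": 0, "z": 0.1, "yaw": 0, "fingers": 1}

```text
time: 18.25
eef_pos: [0.4513, -0.0088, -0.0042]
tcp_rot: [0.966, 0.26, -0.003, -0.002]
contact_force: [-0.2, 0.4, -0.4]
opening: -0.004
finger_force: 0.0
```

```bash
python3 d.py .4738 -.0444
```

```text
18.25 [ 0.4513 -0.0088 -0.0042] yang -59.82 tool shift [ 0.0016  0.0421 -0.0002] op -0.004 F [-0.2  0.4 -0.4] 0.0
```

>>> move_arm:
  plan:
    - {"x": 0, "y": 0.01, "z": 0, "yaw": 0, "fingers": 1}
    - {"x": 0, "y": 0.018, "z": 0, "yaw": 0, "fingers": 1}
    - {"x": 0, "y": 0.025, "z": 0, "yaw": 0, "fingers": 1}
    - {"x": 0, "y": 0.033, "z": 0, "yaw": 0, "fingers": 1}
    - {"x": 0, "y": 0.043, "z": 0, "yaw": 0, "fingers": 1}

```text
time: 18.75
eef_pos: [0.4758, -0.0464, 0.0001]
tcp_rot: [0.965, 0.261, 0.001, 0.0]
contact_force: [-1.0, 3.1, 1.9]
opening: 0.001
finger_force: 1.3
```

>>> move_arm:
  plan:
    - {"x": 0, "y": 0.012, "z": 0, "yaw": 0, "fingers": 1}
    - {"x": 0, "y": 0.024, "z": 0, "yaw": 0, "fingers": 1}
    - {"x": 0, "y": 0.036, "z": 0, "yaw": 0, "fingers": 1}
    - {"x": 0, "y": 0.048, "z": 0, "yaw": 0, "fingers": 1}
    - {"x": 0, "y": 0.06, "z": 0, "yaw": 0, "fingers": 1}

```text
time: 19.25
eef_pos: [0.5054, -0.0986, -0.001]
tcp_rot: [0.965, 0.261, -0.0, -0.0]
contact_force: [-0.8, 3.7, 2.5]
opening: 0.003
finger_force: 1.4
```

>>> move_arm:
  plan:
    - {"x": 0, "y": 0.012, "z": 0, "yaw": 0, "fingers": 1}
    - {"x": 0, "y": 0.024, "z": 0, "yaw": 0, "fingers": 1}
    - {"x": 0, "y": 0.036, "z": 0, "yaw": 0, "fingers": 1}
    - {"x": 0, "y": 0.048, "z": 0, "yaw": 0, "fingers": 1}
    - {"x": 0, "y": 0.06, "z": 0, "yaw": 0, "fingers": 1}

```text
time: 19.75
eef_pos: [0.5356, -0.1503, -0.001]
tcp_rot: [0.965, 0.261, -0.0, -0.0]
contact_force: [1.1, 2.8, 2.0]
opening: 0.001
finger_force: 1.4
```

```bash
python3 d.py .5625 -.196
```

```text
19.75 [ 0.5356 -0.1503 -0.001 ] yang -59.76 tool shift [ 0.0002  0.053  -0.    ] op 0.001 F [1.1 2.8 2. ] 1.4
```

>>> move_arm:
  plan:
    - {"x": 0, "y": 0.01, "z": 0, "yaw": 0, "fingers": 1}
    - {"x": 0, "y": 0.018, "z": 0, "yaw": 0, "fingers": 1}
    - {"x": 0, "y": 0.023, "z": 0, "yaw": 0, "fingers": 1}
    - {"x": 0, "y": 0.027, "z": 0, "yaw": 0, "fingers": 1}
    - {"x": 0, "y": 0.03, "z": 0, "yaw": 0, "fingers": 1}

```text
time: 20.25
eef_pos: [0.5502, -0.1756, -0.001]
tcp_rot: [0.965, 0.261, -0.0, -0.0]
contact_force: [0.2, 2.2, 1.4]
opening: -0.003
finger_force: 1.1
```

>>> move_arm:
  plan:
    - {"x": 0, "y": 0.002, "z": 0, "yaw": 0, "fingers": 1}
    - {"x": 0, "y": 0.004, "z": 0, "yaw": 0, "fingers": 1}
    - {"x": 0, "y": 0.005, "z": 0, "yaw": 0, "fingers": 1}

```text
time: 20.55
eef_pos: [0.5523, -0.1792, -0.0011]
tcp_rot: [0.965, 0.261, -0.001, -0.001]
contact_force: [-1.8, 5.0, 3.2]
opening: -0.003
finger_force: 2.9
```

>>> move_arm:
  plan:
    - {"x": 0, "y": 0.002, "z": 0, "yaw": 0, "fingers": 1}
    - {"x": 0, "y": 0.004, "z": 0, "yaw": 0, "fingers": 1}
    - {"x": 0, "y": 0.004, "z": 0, "yaw": 0, "fingers": 1}

```text
time: 20.85
eef_pos: [0.5521, -0.179, -0.0011]
tcp_rot: [0.965, 0.261, -0.003, -0.005]
contact_force: [-7.4, 13.1, 11.1]
opening: 0.003
finger_force: 7.7
```

It stopped against 15 N. Backing off and checking numerically.

>>> move_arm:
  plan:
    - {"x": 0, "y": -0.02, "z": 0, "yaw": 0, "fingers": 1}
    - {"x": 0, "y": -0.045, "z": 0, "yaw": 0, "fingers": 1}
    - {"x": 0, "y": -0.05, "z": -0.04, "yaw": 0, "fingers": 1}
    - {"x": 0, "y": -0.05, "z": -0.09, "yaw": 0, "fingers": 1}
    - {"x": 0, "y": -0.05, "z": -0.14, "yaw": 0, "fingers": 1}

```text
time: 21.35
eef_pos: [0.529, -0.1401, 0.1401]
tcp_rot: [0.965, 0.261, -0.0, 0.0]
contact_force: [0.7, -0.8, 0.2]
opening: -0.001
finger_force: 0.0
```

>>> move_arm:
  plan:
    - {"x": 0, "y": 0, "z": -0.05, "yaw": 0, "fingers": 1}
    - {"x": 0, "y": 0, "z": -0.1, "yaw": 0, "fingers": 1}
    - {"x": 0, "y": 0, "z": -0.11, "yaw": 0, "fingers": 1}
    - {"x": 0, "y": 0, "z": -0.11, "yaw": 0, "fingers": 1}
    - {"x": 0, "y": 0, "z": -0.11, "yaw": 0, "fingers": 1}

```text
time: 21.85
eef_pos: [0.529, -0.14, 0.2475]
tcp_rot: [0.965, 0.261, -0.001, -0.0]
contact_force: [0.6, 0.8, -0.3]
opening: -0.0
finger_force: 0.0
```

```bash
python3 - <<'E'
from h import *
np.set_printoptions(precision=4,suppress=True,linewidth=200)
st=ctrl.get_state(); im=ctrl.read_camera("wrist")[...,::-1].copy();cv2.imwrite("pics/w9.png",im);snap("scene","s9.png");snap("side","d9.png")
print(st["eef_pos"],st["tcp_rot"])
g=lambda uv,z:onplane("wrist",uv,z,st)[:,:2]
hsv=cv2.cvtColor(im,cv2.COLOR_BGR2HSV)
roi=((im.max(2).astype(int)-im.min(2)<25)&(im[...,2]<135)).astype(np.uint8);roi[230:]=0
n,l,s,c=cv2.connectedComponentsWithStats(roi)
for k in 1+np.argsort(-s[1:,4])[:4]: print("grey",s[k],g([c[k]],.06))
for nm,a,b,z in(("yellow",(22,150,150),(32,255,255),.058),("cork",(10,110,170),(20,210,255),.035),("amber",(0,120,60),(9,255,200),.05)):
    m=cv2.morphologyEx(cv2.inRange(hsv,a,b),cv2.MORPH_OPEN,np.ones((5,5)))
    q=sorted(cv2.findContours(m,0,2)[0],key=cv2.contourArea)[-3:]
    for k in q: r=cv2.minAreaRect((g(k.reshape(-1,2),z)*1000).astype(np.float32));print(nm,cv2.boundingRect(k),np.round(r[0]),np.round(r[1]))
r=slice(100,250)
v=im.astype(int).sum(2)//3
print(v[180:185,200:400].mean(0).astype(int)[::3].tolist())
E
```

```text
[ 0.529  -0.14    0.2475] [ 0.9654  0.2607 -0.0009 -0.0004]
grey [   0    0   52   58 1999] [[0.5366 0.1231]]
grey [ 311  114   51   99 1497] [[ 0.5719 -0.2019]]
grey [  0  61  34  26 689] [[0.4881 0.114 ]]
grey [110 206  27  24 253] [[ 0.4082 -0.0409]]
yellow (293, 263, 8, 12) [ 447. -240.] [14.  8.]
cork (430, 36, 72, 39) [ 736. -271.] [78. 28.]
cork (293, 53, 55, 62) [ 643. -157.] [86. 30.]
cork (213, 26, 81, 47) [631. -76.] [33. 92.]
amber (7, 143, 18, 7) [415.  96.] [ 6. 19.]
amber (44, 169, 17, 22) [399.  49.] [26. 17.]
amber (43, 150, 25, 19) [424.  54.] [28. 18.]
[125, 125, 124, 122, 127, 127, 122, 120, 123, 130, 125, 126, 129, 129, 133, 134, 133, 135, 136, 135, 132, 129, 132, 134, 127, 124, 127, 127, 125, 123, 124, 127, 127, 124, 129, 130, 131, 106, 107, 112, 101, 115, 108, 116, 120, 127, 130, 134, 71, 55, 53, 53, 54, 65, 61, 81, 84, 82, 82, 83, 83, 85, 82, 85, 82, 84, 83]
```

```bash
python3 - <<'E'
from h import *
np.set_printoptions(precision=4,suppress=True,linewidth=200)
st=ctrl.get_state();im=cv2.imread("pics/w9.png");g=lambda uv,z:onplane("wrist",uv,z,st)[:,:2]
roi=((im.max(2).astype(int)-im.min(2)<25)&(im[...,2]<135)).astype(np.uint8);n,l,s,c=cv2.connectedComponentsWithStats(roi[:230])
k=l[160,305:330].max();P=[]
for y in range(132,196,3):
    xs=np.where(l[y,300:345]==k)[0]+300; P.append((xs.mean(),y,len(xs)))
P=np.array(P);print(P[::5]);a=np.polyfit(P[:,1],P[:,0],1)
B=g([(np.polyval(a,114),114),(np.polyval(a,212),212)],.06);X=np.array([.503,-.864]);o=np.array([.4738,-.0444])
print(B,B.mean(0),"travel from o",(B.mean(0)-o)@X)
for f in("s","d"):
    d=cv2.absdiff(cv2.imread(f"pics/{f}0.png"),cv2.imread(f"pics/{f}9.png")).max(2)>45
    d=cv2.morphologyEx(d.astype(np.uint8),cv2.MORPH_OPEN,np.ones((3,3)))
    print(f,[tuple(int(v) for v in q[:5]) for q in cv2.connectedComponentsWithStats(d)[2][1:] if q[4]>12])
E
```

```text
[[318.  132.    9. ]
 [317.  147.    9. ]
 [316.  162.    9. ]
 [316.  177.    9. ]
 [315.5 192.    8. ]]
[[ 0.6068 -0.1653]
 [ 0.5157 -0.219 ]] [ 0.5612 -0.1921] travel from o 0.17163564071337734
s [(248, 13, 42, 66, 1833), (252, 15, 6, 3, 18), (129, 16, 35, 38, 1047), (166, 16, 36, 42, 1185), (0, 17, 260, 279, 20656), (291, 17, 39, 60, 1517), (206, 18, 36, 47, 1432), (329, 35, 7, 22, 97), (149, 62, 20, 29, 516), (185, 67, 19, 17, 278), (218, 72, 20, 9, 126), (304, 78, 12, 6, 54), (289, 81, 19, 8, 111), (266, 82, 58, 66, 1457), (180, 84, 6, 4, 22), (291, 94, 6, 8, 39), (314, 105, 9, 6, 45), (280, 212, 28, 27, 632), (66, 266, 12, 5, 39), (52, 269, 6, 4, 21), (120, 279, 42, 59, 892), (40, 296, 14, 21, 133), (5, 319, 52, 30, 578), (130, 336, 6, 4, 18), (89, 339, 67, 45, 552), (59, 345, 7, 6, 33), (24, 353, 63, 31, 989), (0, 361, 11, 23, 145)]
d [(10, 0, 47, 145, 5929), (148, 3, 5, 5, 19), (72, 4, 109, 138, 6081), (158, 8, 11, 9, 40), (184, 8, 16, 10, 90), (191, 20, 8, 8, 50), (193, 21, 69, 60, 2787), (175, 50, 22, 29, 286), (221, 86, 31, 66, 1311), (92, 145, 8, 11, 63), (36, 146, 20, 21, 218), (228, 218, 22, 20, 271)]
```

The stop looked hard, but the camera travel (172–173 mm) leaves 2 mm of doubt, so I'll give it one firmer push.

>>> move_arm:
  plan:
    - {"x": 0, "y": 0, "z": 0.05, "yaw": 0, "fingers": 1}
    - {"x": 0, "y": 0, "z": 0.1, "yaw": 0, "fingers": 1}
    - {"x": 0, "y": 0, "z": 0.15, "yaw": 0, "fingers": 1}
    - {"x": 0, "y": 0, "z": 0.2, "yaw": 0, "fingers": 1}
    - {"x": 0, "y": 0, "z": 0.248, "yaw": 0, "fingers": 1}

```text
time: 22.5
eef_pos: [0.5279, -0.1392, -0.0026]
tcp_rot: [0.965, 0.261, -0.001, -0.001]
contact_force: [-1.0, -0.5, -0.0]
opening: -0.001
finger_force: 0.0
```

>>> move_arm:
  plan:
    - {"x": 0, "y": 0.02, "z": 0, "yaw": 0, "fingers": 1}
    - {"x": 0, "y": 0.035, "z": 0, "yaw": 0, "fingers": 1}
    - {"x": 0, "y": 0.042, "z": 0, "yaw": 0, "fingers": 1}
    - {"x": 0, "y": 0.047, "z": 0, "yaw": 0, "fingers": 1}
    - {"x": 0, "y": 0.05, "z": 0, "yaw": 0, "fingers": 1}

```text
time: 23.0
eef_pos: [0.5524, -0.1789, 0.0015]
tcp_rot: [0.966, 0.26, -0.002, -0.006]
contact_force: [-8.8, 17.0, 10.8]
opening: 0.003
finger_force: 9.9
```

>>> move_arm:
  plan:
    - {"x": 0, "y": 0.003, "z": 0, "yaw": 0, "fingers": 1}
    - {"x": 0, "y": 0.006, "z": 0, "yaw": 0, "fingers": 1}
    - {"x": 0, "y": 0.008, "z": 0, "yaw": 0, "fingers": 1}

```text
time: 23.3
eef_pos: [0.5519, -0.1785, 0.0015]
tcp_rot: [0.966, 0.26, -0.007, -0.014]
contact_force: [-18.7, 34.0, 25.4]
opening: -0.006
finger_force: 20.0
```

```bash
python3 d.py .5521 -.179
```

```text
23.3 [ 0.5519 -0.1785  0.0015] yang -59.88 tool shift [-0.0001  0.0005 -0.    ] op -0.006 F [-18.7  34.   25.4] 20.0
```

That's a hard stop: no motion at 39 N, so the drawer is fully shut. Retreating clear and handing in.

>>> move_arm:
  plan:
    - {"x": 0, "y": -0.02, "z": 0, "yaw": 0, "fingers": 1}
    - {"x": 0, "y": -0.055, "z": 0, "yaw": 0, "fingers": 1}
    - {"x": 0, "y": -0.06, "z": -0.04, "yaw": 0, "fingers": 1}
    - {"x": 0, "y": -0.06, "z": -0.09, "yaw": 0, "fingers": 1}
    - {"x": 0, "y": -0.06, "z": -0.14, "yaw": 0, "fingers": 1}

```text
time: 23.8
eef_pos: [0.5284, -0.1377, 0.1436]
tcp_rot: [0.965, 0.261, 0.0, 0.0]
contact_force: [1.2, -0.9, 0.7]
opening: 0.001
finger_force: 0.0
```

>>> move_arm:
  plan:
    - {"x": 0, "y": 0, "z": -0.05, "yaw": 0, "fingers": 1}
    - {"x": 0, "y": 0, "z": -0.1, "yaw": 0, "fingers": 1}
    - {"x": 0, "y": 0, "z": -0.1, "yaw": 0, "fingers": 1}

```text
time: 24.1
eef_pos: [0.5332, -0.1402, 0.2529]
tcp_rot: [0.965, 0.261, 0.008, 0.007]
contact_force: [0.0, 0.8, 1.6]
opening: -0.0
finger_force: 0.0
```

```bash
python3 - <<'E'
from h import *
st=ctrl.get_state();print(st["time"],st["eef_pos"],st["contact_force"])
im=ctrl.read_camera("wrist")[...,::-1].copy();st=ctrl.get_state()
roi=((im.max(2).astype(int)-im.min(2)<25)&(im[...,2]<135)).astype(np.uint8);roi[230:]=0
n,l,s,c=cv2.connectedComponentsWithStats(roi)
for k in 1+np.argsort(-s[1:,4])[:3]:print(s[k],onplane("wrist",[c[k]],.06,st))
print(ctrl.sign_off())
E
```

```text
24.1 [ 0.53315078 -0.14022772  0.25289594] [0.03612515 0.75118844 1.64535665]
[   0    0   49   65 2155] [[0.53721817 0.12289985 0.06      ]]
[ 305  120   49   96 1386] [[ 0.56841359 -0.1994789   0.06      ]]
[  0  58  31  35 661] [[0.4872431  0.11302054 0.06      ]]
the job is handed in; nothing more can be done
None
```

I handed the job in at 24 s: the blade box stands upright in the drawer's narrow lane, the drawer is pushed shut to a hard stop, and the pots, cork and dropper bottle showed no sign of having moved, though a finger briefly pressed something at about 47 N while reaching for the handle.

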